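# Take the pressure of the airbrush tank with a plunger gauge

### The arm

A 6-joint arm with a two-finger parallel gripper is mounted at the origin on the work surface. World frame = base frame: x ahead of the robot, y to its left, z up, the work surface at z = 0. Lengths are in m, angles in degrees, forces in N, time in s.
With the tool pointing down it reaches from about 0.35 to 0.875 m from the base axis. Payload 4.2 kg.
Tool frame: the origin (TCP) lies midway between the tips of the shut fingers; the grasp point (between the pads) lies 19 mm behind it; z points along the fingers, y is the line along which they close (so a half turn about z gives the same grasp; the last joint's range is limited). The gripper opens to 87 mm and grips with 3 to 60 N. Pads are 19 mm wide; open, the fingers measure 117 mm over their backs; the gripper's body (75 mm by 190 mm) begins 51 mm behind the grasp point.
Start: joints at [-54.167, 22.042, 0.453, 0, -68.411, -14.817], TCP at [0.224, -0.583, 0.223] pointing down, gripper open.
Joint ranges: [-179.83, 179.83], [-69.29, 118.12], [-61.27, 80.66], [-181.25, 117.63], [-171.15, -9.14], [-177.46, 177.46]. Speed limits (degrees/s): [159.86, 159.86, 180, 180, 180, 180].

### API

Orientations are given as a 3x3 rotation matrix whose columns are the frame's x, y, z axes.
In Python, from station import r, cams gives the robot as it stands.
- The arm moves only by the tool play_rows, never from a script. Its argument "commands" is text: rows parted by semicolons, each of 6 numbers parted by spaces: the shift along the world's x, y, z normalised to -1 to 1, where 1 is 30 mm, then the turn, a rotation vector about the world's x, y, z normalised to -1 to 1, where 1 is 0.15 rad. A call has 1 to 20 rows; each row shifts and turns the commanded pose from where the row before left it; what a row does not reach is not made up. A row lasts 1/10 s, in which the tool goes at most 50 mm and 8.59 degrees, less where a joint would pass 70% of its speed; a pose out of reach is approached as far as the arm can. A call with a number of a shift or a turn outside -1 to 1 is refused whole. A call with a gripper value outside its range is refused whole. "grip" is the finger opening in mm, from 0 to 87, set as the call begins (left out, the last holds). The fingers move at their own pace and stop on an object; the grip force is fixed at half the most. Time passes only in rows, so rows that do not move let the fingers close. It gives the time, the measured TCP pose, the force, the opening and the grip force at its end, in the units of the state.
- r.sense(): the state, without advancing time (a new reading comes with each control period).
- cams.capture(name): name is "scene" or "top"; returns (picture, depth): 400x640x3 uint8, blue, green, red; 400x640 float32, m along the optical axis (not along the pixel's ray), 0 where there is no reading.
- cams.camera_info(name): a dict with "mtx" (3x3 intrinsics, pixels), "k1" (the pictures are not rectified: a ray, as slopes to the right and down, at radius r is drawn at 1 + k1 r^2 times it, then the intrinsics apply), "R" (3x3) and "t" (3): a world point X has camera coordinates R X + t. Camera axes: x right, y down, z forward; pixel columns grow to the right and rows downward; lengths in m; the calibration is good to about 2 mm. A picture is of the moment at which its call begins. camera_info takes no time and is no camera call.
- r.finish_job(): hands the job in; it is judged then, once.
The state is a dict: "time_s": time; "joints": joint angles; "joint_velocities": joint speeds; "effort": joint torques, N m; "tcp_pos": TCP position; "ee_rot": TCP orientation; "wrist_force": force on the tool from outside, world axes, zero at the start; "moment": the same for the moment, N m; "gripper_width": opening from 0.0 (shut) to 1.0 (fully open); "gripper_force": force on a finger pad.
Only numpy, scipy, OpenCV 4.12 (cv2) and the standard library are available. Lean on these libraries where they do the work, as an engineer would, in place of code of your own. Each camera call takes 0.05 s, during which the arm holds its last target. There are 200 camera calls.

### The job

Lift the stick gauge out of the plywood rack and press its mouth squarely down onto the tall thin valve stem on top of the airbrush air tank, until the tank's pressure has pushed the white rod out of the gauge as far as it will go and the sprung valve core has given by a few millimetres, and hold it there a moment; press gently and do not drive the core to its bottom, which dumps the air. Then hang the gauge back upright in the middle hole of the rack with the rod still out to be read: do not touch the rod, and leave the bottles, jars and cup as they stand.

Things in the scene. Friction and masses are not known exactly. Their poses are not given: they have to be found in the camera images.
- gauge: The stick gauge, 100 mm long, 0.12 kg, hanging upright by its flange in the rack's middle hole. Origin: centre of its open mouth; z runs up along the gauge. Mouth flared (29 mm outside, 18 mm inside), then an aluminium barrel 24 mm in diameter with a 13 mm bore, open from below; flange 44 mm in diameter from 55 to 60 mm above the mouth; black grip 22 mm in diameter from 60 to 100 mm.
- grip (a point): Point on the gauge's axis, 87 mm above its mouth: where to hold the black grip. Held here (or up to 6 mm off), the fingertips stay above the flange and the rod has room to rise between the fingers, up to 43 mm above this point, without meeting the gripper.
- rod: White indicator rod in the gauge, 6 mm thick, with a 12 mm button on top and an 11 mm piston below. Origin: the gauge's mouth when the reading is 0, shifting along the gauge's z by the reading. The piston's underside lies 10 mm, the button's top 104 mm above the mouth, plus the reading.
- reading (a joint): How far the rod stands out (m): 0 to 2 mm at the start, 26 mm at most. Friction of 9 N keeps it where it is left; a 400 N/m spring also resists it. The core holds the rod while the gauge slides down past it, the push growing from 9 N by 0.4 N per mm, until it equals the tank's pressure force (unknown, 11.4 to 17.4 N): there the rod stops coming out (at 5 to 21 mm) and the core sinks instead.
- tank: Air tank, fixed: grey steel cylinder, 100 mm in diameter, 180 mm long, lying along its own x on two feet, top at 112 mm. Origin: on the table under its middle. The valve stem stands upright at its middle: a brass boss 24 mm in diameter up to 118 mm, then the stem, 10 mm in diameter. The shorter, thicker fittings 68 mm to either side, up to 132 mm high, are not to be used. Above 24 N it is damaged.
- stem_top (a point): Centre of the valve stem's top rim, 150 mm above the table. The steel valve core, a pin 7 mm in diameter, stands 12 mm above it (tip at 162 mm).
- core (a joint): How far the valve core is pushed into the stem (m): 0 free, 10 mm at its bottom. It stays at 0 until its pressure force is exceeded, then sinks at that constant force. The reading is true once it has been held 2 mm or more in; at more than 7.5 mm the tank dumps its air.
- rack: The plywood rack, fixed: 74 mm in its x, 180 mm in its y, top board 8 mm thick with its top at 70 mm, base board 6 mm thick. Three holes 34 mm in diameter in the top board, in a row along y, 62 mm apart; the gauge belongs in the middle one, a paint bottle stands in each of the others. Origin: on the table under the middle hole.
- rack_hole (a point): Centre of the rack's middle hole, at the top of the board. With the gauge hung here its flange rests on the board and its mouth is 55 mm below this point.
- paint_a: Paint bottle, 28 mm in diameter, 105 mm high, standing in the rack's hole on the -y side; leave alone. Origin under its foot.
- paint_b: Paint bottle, 28 mm in diameter, 115 mm high, standing in the rack's hole on the +y side; leave alone. Origin under its foot.
- jar: Paint jar, 54 mm in diameter, 65 mm high, standing between the tank and the rack, on the robot's side; leave alone. Origin under its foot.
- medium: White bottle, 52 mm in diameter, 100 mm high, standing between the tank and the rack, on the far side; leave alone. Origin under its foot.
- brush_jar: Glass jar of brushes, 72 mm in diameter, about 240 mm high with the brushes, on the left; leave alone. Origin under its foot.
- water_cup: White cup, 72 mm in diameter, 80 mm high, on the right; leave alone. Origin under its foot.
Not all that is in view belongs to the job. What is shaped like the gauge but orange is not meant. Of the things that look like the rack, take the one that is farthest to the robot's left at the start.

How it is judged:
By the outcome, as a careful person would: the job done as asked, in the order asked, and still so for the second after the job is handed in, with the robot touching nothing.
It also fails if it takes over 72 s, if anything falls off the work surface, if the arm or the gripper's body presses on something with over 40 N, if the wrist force passes 120 N, or if a joint passes its speed limit or range.

## Working session

There is one attempt and no reset: what is moved stays moved. The work goes in short steps, Python scripts to look and compute and a tool call to move; the robot and the scene stay as the last step left them, time stands still between calls to the robot, and variables do not carry over. Pictures are saved under pics/ and viewed, at most 10 in all, crops included, and the job is handed in when it is done.

Besides the shell and the picture viewer there is one more tool, called after "Request:" as name(argument=value, ...), one argument or row to a line, values as JSON. play_rows: Moves the arm, as the interface text tells. Scaled input: -1 to 1 covers 30 mm each way for a shift and 0.15 rad each way for a turn. Its arguments: {"type":"object","properties":{"commands":{"type":"string"},"grip":{"type":"number"}},"required":["commands"]}

```bash
mkdir -p pics; ls
cat > h.py <<'E'
import numpy as np,cv2
from station import r,cams
def cap(n,save=None):
    p,d=cams.capture(n)
    if save: cv2.imwrite('pics/'+save,p)
    return p,d
def ray(n,u,v):
    c=cams.camera_info(n);K=np.array(c['mtx']);R=np.array(c['R']);t=np.array(c['t'])
    x=np.array([(u-K[0,2])/K[0,0],(v-K[1,2])/K[1,1]]);s=x.copy()
    for _ in range(20): s=x/(1+c['k1']*(s@s))
    return -R.T@t,R.T@np.array([s[0],s[1],1.]),
def onz(n,u,v,z):
    o,d=ray(n,u,v);return o+d*(z-o[2])/d[2]
def pt(n,u,v,dep):
    o,d=ray(n,u,v);return o+d*dep
def proj(n,X):
    c=cams.camera_info(n);q=np.array(c['R'])@X+np.array(c['t']);s=q[:2]/q[2];s=s*(1+c['k1']*(s@s));K=np.array(c['mtx']);return K[:2,:2]@s+K[:2,2]
E
python3 - <<'E'
from h import *
for n in('scene','top'):
    p,d=cap(n,n+'0.png');np.save(n+'0.npy',d);c=cams.camera_info(n);print(n,-np.array(c['R']).T@c['t'],c['mtx'],c['k1'])
s=r.sense();print(s['time_s'],s['tcp_pos'],s['ee_rot'],s['wrist_force'])
E
```

```text
pics
scene [0.77571615 0.62651221 0.92770592] [[431.52117368   0.         325.32506925]
 [  0.         431.52117368 202.98102296]
 [  0.           0.           1.        ]] -0.058957627865658335
top [ 0.27977727 -0.01434084  1.34786201] [[438.38075837   0.         318.51083832]
 [  0.         438.38075837 193.85796857]
 [  0.           0.           1.        ]] -0.06195766804617041
0.1 [ 0.22396713 -0.58294071  0.22157463] [[-9.33530692e-01 -3.58496582e-01 -8.04345287e-04]
 [-3.58497464e-01  9.33529042e-01  1.75969862e-03]
 [ 1.20033743e-04  1.93108842e-03 -9.99998128e-01]] [ 0.05541024 -0.34558052  0.13495837]
```

View pics/scene0.png

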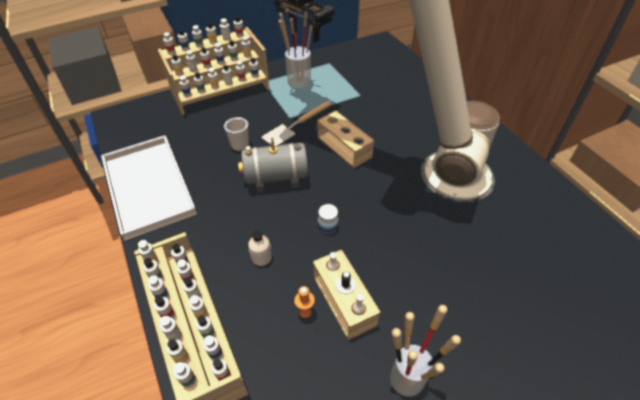

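View pics/top0.png

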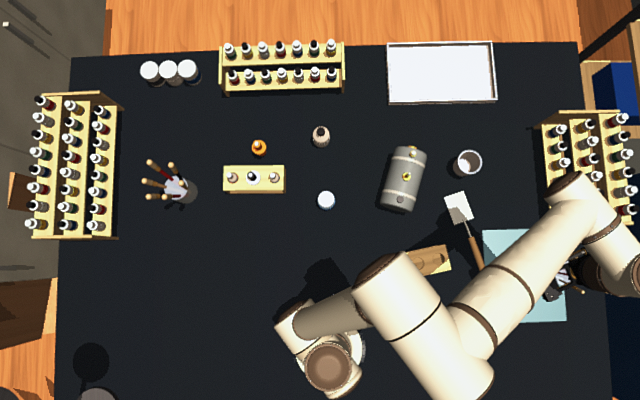

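The real rack is the left one, with the gauge at top (253,177). The orange decoy is at (259,147), and the empty rack near (430,262) is further right. I'll confirm this in an enlarged crop.

Run:
```python
from h import *
s=cv2.imread('pics/scene0.png');t=cv2.imread('pics/top0.png')
def c(p,u,v,w,h): return cv2.resize(p[v:v+h,u:u+w],(400,300),interpolation=cv2.INTER_CUBIC)
a=np.hstack([c(t,214,135,80,60),c(t,367,147,80,60)]);b=np.hstack([c(s,290,240,112,84),c(s,232,130,80,60)])
cv2.imwrite('pics/crop0.png',np.vstack([a,b]))
```

```text
(no output)
```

View pics/crop0.png

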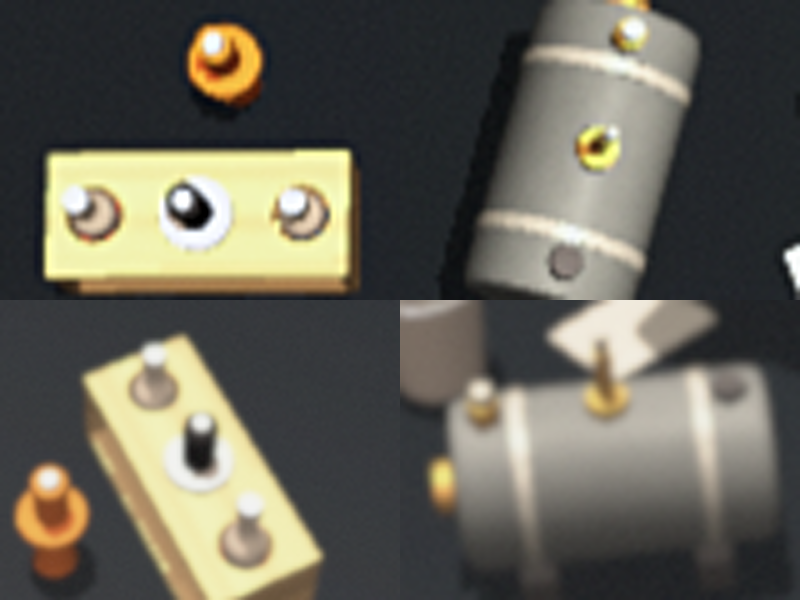

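The crop confirms it: black-gripped gauge with a white flange in the left rack at top (253,177), a separate orange decoy, and the stem with brass boss at top (406.5,176).

Run:
```python
from h import *
def tri(a,b):
    (o1,d1),(o2,d2)=ray('top',*a),ray('scene',*b)
    A=np.stack([d1,-d2],1);k=np.linalg.lstsq(A,o2-o1,rcond=None)[0]
    p,q=o1+k[0]*d1,o2+k[1]*d2;return ((p+q)/2).round(4),np.linalg.norm(p-q).round(4)
fl=(252.9,177.3);bt=(250.3,175.2);bo=(406.3,176.1);st=(409.1,173.5)
print('flange',onz('top',*fl,.075),onz('scene',345.4,284.7,.075),tri(fl,(345.4,284.7)))
print('button',onz('top',*bt,.120),onz('scene',346,273.8,.120),tri(bt,(346,273.8)))
print('boss',onz('top',*bo,.118),onz('scene',272.9,149.3,.118),tri(bo,(272.9,149.3)))
print('tip',onz('top',*st,.160),onz('scene',272.2,138.1,.160),tri(st,(272.2,138.1)))
# rack outline in top, z=.07
t=cv2.imread('pics/top0.png');h=cv2.cvtColor(t,cv2.COLOR_BGR2HSV)
m=cv2.inRange(h,(18,60,140),(35,255,255));m[:,:200]=0;m[:,300:]=0;m[:150]=0;m[205:]=0
c=max(cv2.findContours(m,0,2)[0],key=cv2.contourArea);b=cv2.boxPoints(cv2.minAreaRect(c));print(b,[onz('top',*q,.07)[:2].round(3) for q in b])
# tank bottom/top
fa=(126.5+367-.5-80+0,34/5+147);print(onz('top',367+230/5-.4,147+34/5-.4,.132),onz('top',367+166/5-.4,147+262/5-.4,.126))
print(np.load('scene0.npy')[285,346])
```

```text
flange [0.50912959 0.20728862 0.075     ] [0.50874674 0.21097839 0.075     ] (array([0.5087, 0.2086, 0.0717]), np.float64(0.0025))
button [0.50732322 0.20693468 0.12      ] [0.50858984 0.20999464 0.12      ] (array([0.5077, 0.2078, 0.1163]), np.float64(0.0008))
boss [ 0.49328393 -0.2374951   0.118     ] [ 0.49305934 -0.23354776  0.118     ] (array([ 0.4928, -0.2374,  0.1151]), np.float64(0.0021))
tip [ 0.49303785 -0.2379285   0.16      ] [ 0.4919733 -0.2312733  0.16     ] (array([ 0.492 , -0.2376,  0.1558]), np.float64(0.0042))
[[223. 165.]
 [283. 165.]
 [283. 190.]
 [223. 190.]] [array([0.55 , 0.298]), array([0.545, 0.118]), array([0.47 , 0.119]), array([0.474, 0.298])]
[ 0.55555889 -0.25610118  0.132     ] [ 0.42728721 -0.21460688  0.126     ]
0.9488021
```

Request:
play_rows(
  commands="0.35 0.977 0.067 0 0 0.297;0.35 0.977 0.067 0 0 0.297;0.35 0.977 0.067 0 0 0.297;0.35 0.977 0.067 0 0 0.297;0.35 0.977 0.067 0 0 0.297;0.35 0.977 0.067 0 0 0.297;0.35 0.977 0.067 0 0 0.297;0.35 0.977 0.067 0 0 0.297;0.35 0.977 0.067 0 0 0.297;0.35 0.977 0.067 0 0 0.297;0.35 0.977 0.067 0 0 0.297;0.35 0.977 0.067 0 0 0.297;0.35 0.977 0.067 0 0 0.297;0.35 0.977 0.067 0 0 0.297;0.35 0.977 0.067 0 0 0.297;0.35 0.977 0.067 0 0 0.297;0.35 0.977 0.067 0 0 0.297;0.35 0.977 0.067 0 0 0.297;0.35 0.977 0.067 0 0 0.297;0.35 0.977 0.067 0 0 0.297",
  grip=60,
)

```text
time_s: 2.1
tcp_pos: [0.4341, 0.0041, 0.2626]
ee_rot: [[-0.306, -0.952, -0.0], [-0.952, 0.306, 0.0], [0.0, 0.0, -1.0]]
wrist_force: [-0.3, -0.2, 0.1]
gripper_width: 0.688
gripper_force: 0.0
```

Request:
play_rows(
  commands="0.35 0.977 0 0 0 0.297;0.35 0.977 0 0 0 0.297;0.35 0.977 0 0 0 0.297;0.35 0.977 0 0 0 0.297;0.35 0.977 0 0 0 0.297;0.35 0.977 0 0 0 0.297;0.35 0.977 0 0 0 0.297;0 0 0 0 0 0;0 0 0 0 0 0",
)

```text
time_s: 3.0
tcp_pos: [0.5072, 0.2082, 0.2618]
ee_rot: [[-0.001, -1.0, -0.002], [-1.0, 0.001, -0.001], [0.001, 0.002, -1.0]]
wrist_force: [0.8, -0.6, 0.5]
gripper_width: 0.688
gripper_force: 0.0
```

Run:
```python
from h import *
s=r.sense();print(s['time_s'],s['tcp_pos'],s['ee_rot'],s['joints'],s['wrist_force'])
p,d=cap('scene');q,e=cap('top')
a=cv2.resize(p[180:330,240:440],(800,600),interpolation=2)[:,:]
b=cv2.resize(q[120:240,190:350],(400,300));cv2.imwrite('pics/near.png',np.hstack([cv2.resize(a,(400,300)),b]))
```

```text
3.0 [0.50724678 0.20818351 0.26182447] [[-7.18139505e-04 -9.99998083e-01 -1.82156393e-03]
 [-9.99999086e-01  7.20224464e-04 -1.14420044e-03]
 [ 1.14551018e-03  1.82074057e-03 -9.99997686e-01]] [ 3.92496040e+01  1.31145795e+01 -6.62168817e+00 -1.62061257e-02
 -7.03860339e+01 -3.92853538e+01] [ 0.78877315 -0.59071693  0.49609573]
```

View pics/near.png

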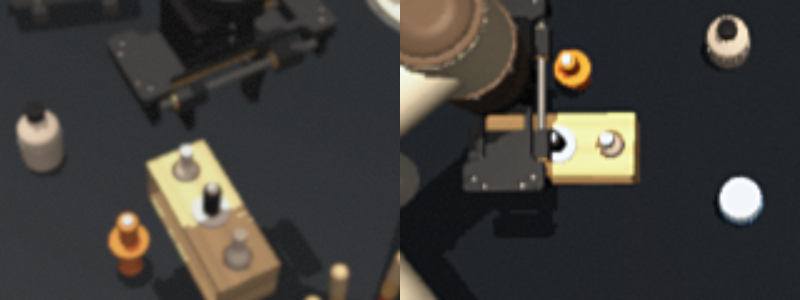

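Gripper sits above the rack, its fingers clear of the bottles and the decoy. Descending.

Request:
play_rows(
  commands="0 0 -0.9 0 0 0;0 0 -0.9 0 0 0;0 0 -0.9 0 0 0;0 0 -0.9 0 0 0;0 0 -0.9 0 0 0;0 0 -0.9 0 0 0;0 0 -0.4 0 0 0;0 0 -0.16 0 0 0;0 0 0 0 0 0;0 0 0 0 0 0",
)

```text
time_s: 4.1
tcp_pos: [0.5085, 0.2083, 0.0853]
ee_rot: [[-0.001, -1.0, 0.002], [-1.0, 0.001, 0.001], [-0.001, -0.002, -1.0]]
wrist_force: [-0.1, -0.8, 0.3]
gripper_width: 0.688
gripper_force: 0.0
```

Request:
play_rows(
  commands="0 0 0 0 0 0;0 0 0 0 0 0;0 0 0 0 0 0;0 0 0 0 0 0;0 0 0 0 0 0;0 0 0 0 0 0;0 0 0 0 0 0;0 0 0 0 0 0",
  grip=10,
)

```text
time_s: 4.9
tcp_pos: [0.5077, 0.208, 0.084]
ee_rot: [[-0.001, -1.0, 0.0], [-1.0, 0.001, 0.0], [-0.0, -0.0, -1.0]]
wrist_force: [0.8, -0.3, 0.4]
gripper_width: 0.246
gripper_force: 30.0
```

Request:
play_rows(
  commands="0 0 0.3 0 0 0;0 0 0.7 0 0 0;0 0 0.9 0 0 0;0 0 0.9 0 0 0;0 0 0.9 0 0 0;0 0 0.9 0 0 0;0 0 0.9 0 0 0;0 0 0.9 0 0 0;0 0 0.27 0 0 0;0 0 0 0 0 0",
)

```text
time_s: 5.9
tcp_pos: [0.5077, 0.2082, 0.285]
ee_rot: [[-0.001, -1.0, 0.002], [-1.0, 0.001, 0.002], [-0.002, -0.002, -1.0]]
wrist_force: [-0.2, -0.7, -2.4]
gripper_width: 0.243
gripper_force: 30.0
```

Request:
play_rows(
  commands="0 -0.4 0 0 0 0;-0.031 -0.92 0 0 0 0;-0.031 -0.92 0 0 0 0;-0.031 -0.92 0 0 0 0;-0.031 -0.92 0 0 0 0;-0.031 -0.92 0 0 0 0;-0.031 -0.92 0 0 0 0;-0.031 -0.92 0 0 0 0;-0.031 -0.92 0 0 0 0;-0.031 -0.92 0 0 0 0;-0.031 -0.92 0 0 0 0;-0.031 -0.92 0 0 0 0;-0.031 -0.92 0 0 0 0;-0.031 -0.92 0 0 0 0;-0.031 -0.92 0 0 0 0;-0.031 -0.92 0 0 0 0;-0.031 -0.64 0 0 0 0;0 0 0 0 0 0;0 0 0 0 0 0",
)

```text
time_s: 7.8
tcp_pos: [0.4916, -0.2374, 0.2823]
ee_rot: [[-0.003, -1.0, -0.003], [-1.0, 0.003, 0.001], [-0.001, 0.003, -1.0]]
wrist_force: [0.1, 0.4, -1.1]
gripper_width: 0.246
gripper_force: 30.0
```

Run:
```python
from h import *
s=r.sense();print(s['time_s'],s['tcp_pos'],s['ee_rot'],s['wrist_force'],s['gripper_force'])
p,d=cap('scene');q,e=cap('top');cv2.imwrite('pics/s2.png',p);cv2.imwrite('pics/t2.png',q)
g=np.array([.492,-.237,0])
print(proj('scene',g+[0,0,.16]),proj('scene',g+[0,0,.215]),proj('top',g+[0,0,.16]))
a=cv2.resize(p[80:170,222:342],(800,600),interpolation=2)
cv2.imwrite('pics/near2.png',a)
b=cv2.resize(q[137:217,350:470],(600,400),interpolation=2);cv2.imwrite('pics/near2t.png',b)
```

```text
7.8 [ 0.49159498 -0.23744267  0.28228828] [[-0.00258041 -0.99999083 -0.00341742]
 [-0.99999598  0.00257638  0.00118077]
 [-0.00117195  0.00342045 -0.99999346]] [ 0.11827269  0.41182623 -1.13858234] 30.00017120037228
[271.37331614 136.87072578] [269.43550693 120.76439932] [408.781695   173.88036101]
```

View pics/near2.png

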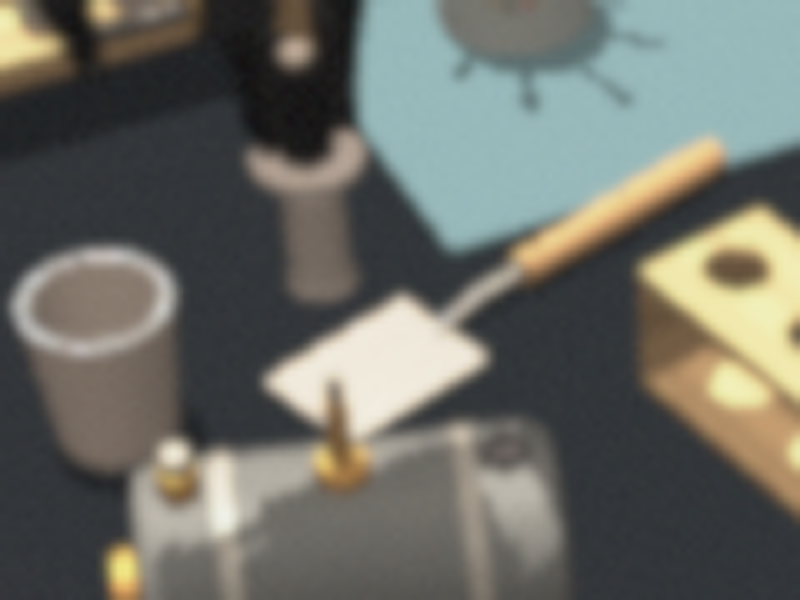

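View pics/near2t.png

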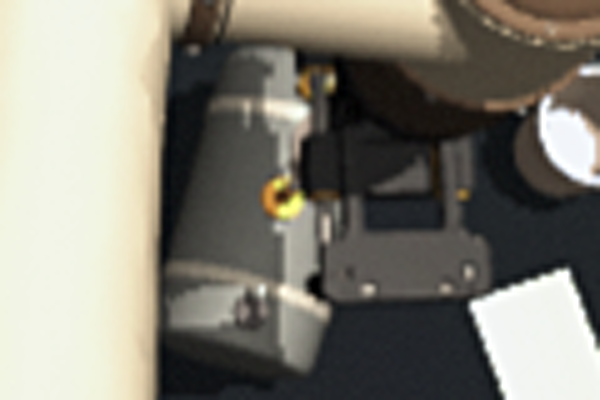

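Run:
```python
from h import *
# crop px -> full
f=lambda X,Y:((X+.5)/6.6667-.5+222,(Y+.5)/6.6667-.5+80)
g=np.array([.4916,-.2374,0])
mouth=.2823+.019-.088
for z in(mouth,mouth+.0575): 
    u,v=proj('scene',g+[0,0,z]);print('pred crop',(u+.5-222)*6.6667-.5,(v+.5-80)*6.6667-.5)
for nm,z in(('tip',.162),('boss',.118)):
    u,v=proj('scene',np.array([.4928,-.2367,z]));print(nm,(u+.5-222)*6.6667-.5,(v+.5-80)*6.6667-.5)
a=cv2.imread('pics/near2.png');h=cv2.cvtColor(a,cv2.COLOR_BGR2HSV)
gray=cv2.cvtColor(a,cv2.COLOR_BGR2GRAY).astype(float)
for y in(220,240,260,280): 
    dx=np.diff(gray[y,265:380]);l,rr=265+dx[:58].argmax(),265+58+dx[58:].argmin();print(y,l,rr,(l+rr)/2)
col=gray[:,321];print('mouth bottom',250+np.diff(col[250:330]).argmin())
for y in(395,410,425):
    row=gray[y,300:380];d=row<(row.max()+row.min())/2;i=np.where(d)[0]+300;print(y,i.min(),i.max(),i.mean())
```

```text
pred crop 320.0364734142884 277.16339539960296
pred crop 305.62843285371423 156.68713467032566
tip 329.99882248305806 379.22592715502026
boss 339.8098875440205 460.1172305441226
220 282 341 311.5
240 289 344 316.5
260 289 348 318.5
280 282 349 315.5
mouth bottom 302
395 326 343 334.5
410 300 346 330.2692307692308
425 300 344 322.0
```

Request:
play_rows(
  commands="0.02 0.023 -0.5 0 0 0;0 0 -0.6 0 0 0;0 0 -0.4 0 0 0;0 0 0 0 0 0;0 0 0 0 0 0",
)

```text
time_s: 8.4
tcp_pos: [0.4937, -0.2364, 0.2394]
ee_rot: [[-0.0, -1.0, 0.0], [-1.0, 0.0, -0.001], [0.001, -0.0, -1.0]]
wrist_force: [0.8, -0.2, -2.0]
gripper_width: 0.246
gripper_force: 30.0
```

Run:
```python
from h import *
s=r.sense();print(s['time_s'],s['tcp_pos'],s['wrist_force'],s['ee_rot'][:,2])
p,d=cap('scene');q,e=cap('top')
a=cv2.resize(p[90:165,222:322],(800,600),interpolation=2)
cv2.imwrite('pics/near3.png',a)
```

```text
8.4 [ 0.49366115 -0.23636959  0.23942955] [ 0.77680308 -0.15317116 -2.02269043] [ 1.54104615e-04 -6.00435950e-04 -9.99999808e-01]
```

View pics/near3.png

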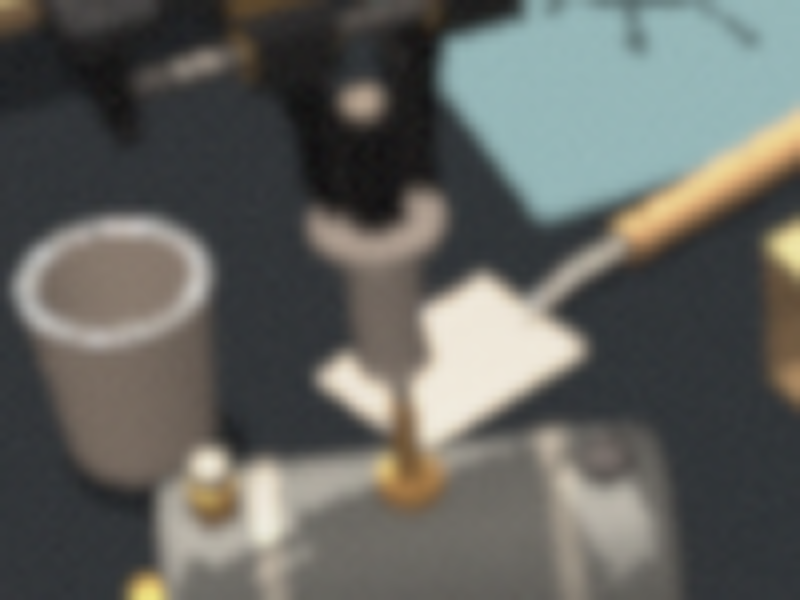

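Request:
play_rows(
  commands="0 0 0 0 0 0;0 0 0 0 0 0;0 0 0 0 0 0",
)

```text
time_s: 8.8
tcp_pos: [0.4935, -0.2366, 0.2394]
ee_rot: [[-0.001, -1.0, 0.001], [-1.0, 0.001, -0.0], [0.0, -0.001, -1.0]]
wrist_force: [-0.1, 0.4, -1.6]
gripper_width: 0.241
gripper_force: 30.0
```

Run:
```python
from h import *
P=[]
for _ in range(6):
    P.append(r.sense()['tcp_pos']); p,d=cams.capture('scene')
    acc=p.astype(float) if _==0 else acc+p
print(np.array(P).round(4))
a=(acc/6)[90:165,222:322];a=cv2.resize(a.astype(np.uint8),(800,600),interpolation=2);g=cv2.cvtColor(a,cv2.COLOR_BGR2GRAY).astype(float)
def cr(X):
    u,v=proj('scene',np.array(X));return np.round([(u+.5-222)*8-.5,(v+.5-90)*8-.5],1)
x,y,z=np.mean(P,0)
for h in(0,.02,.0575):print('gauge',h,cr([x,y,z+.019-.088+h]))
for z in(.118,.13,.14,.15,.162):print('stem',z,cr([.4922,-.2367,z]))
for yy in(280,300,320):
    dx=np.diff(g[yy,320:450]);print(yy,'bar',320+dx[:60].argmax(),380+dx[60:].argmin(),)
hs=cv2.cvtColor(a,cv2.COLOR_BGR2HSV);m=cv2.inRange(hs,(8,110,60),(30,255,255));m[:,:340]=0;m[:,480:]=0
for yy in range(390,515,15):
    i=np.where(m[yy])[0];print(yy,len(i) and (i.min(),i.max(),i.mean()))
```

```text
[[ 0.4935 -0.2366  0.2394]
 [ 0.4934 -0.2366  0.2393]
 [ 0.4934 -0.2366  0.2392]
 [ 0.4934 -0.2366  0.2392]
 [ 0.4934 -0.2366  0.2391]
 [ 0.4934 -0.2366  0.2391]]
gauge 0 [392.3 357.2]
gauge 0.02 [386.7 310.8]
gauge 0.0575 [375.7 220.5]
stem 0.118 [409.5 471.7]
stem 0.13 [406.3 445.8]
stem 0.14 [403.7 423.8]
stem 0.15 [401.  401.6]
stem 0.162 [397.7 374.6]
280 bar 344 419
300 bar 346 384
320 bar 346 382
390 0
405 0
420 0
435 (np.int64(398), np.int64(407), np.float64(402.5))
450 (np.int64(397), np.int64(411), np.float64(404.0))
465 (np.int64(389), np.int64(432), np.float64(410.5))
480 (np.int64(382), np.int64(440), np.float64(411.0))
495 (np.int64(386), np.int64(434), np.float64(410.0))
510 0
```

Stem is about 1.4 mm toward −x of the tool. Correct that and descend to just above contact, then step down while watching the force and the button's height.

Request:
play_rows(
  commands="-0.045 0 -0.2 0 0 0;0 0 -0.2 0 0 0;0 0 -0.07 0 0 0;0 0 0 0 0 0;0 0 0 0 0 0;0 0 0 0 0 0",
)

```text
time_s: 9.7
tcp_pos: [0.4922, -0.2366, 0.2252]
ee_rot: [[-0.001, -1.0, 0.0], [-1.0, 0.001, -0.0], [0.0, -0.0, -1.0]]
wrist_force: [1.0, 0.0, -1.6]
gripper_width: 0.244
gripper_force: 30.0
```

```bash
cat > m.py <<'E'
from h import *
F=[];P=[];B=[]
import sys
for i in range(5):
    p,d=cams.capture('scene');s=r.sense();F.append(s['wrist_force']);P.append(s['tcp_pos'])
    z=s['tcp_pos'][2]
    g=cv2.cvtColor(p,cv2.COLOR_BGR2GRAY).astype(float)
    u,v=proj('scene',np.array([.492,-.2367,.257]));u,v=int(u),int(v)
    w=np.clip(g[v-14:v+15,u-4:u+6]-60,0,None)   # bright button against black gripper
    B.append(w)
w=np.mean(B,0);print('t',round(s['time_s'],2),'F',np.mean(F,0).round(2),np.std(F,0).round(2),'P',np.mean(P,0).round(4),'g',round(s['gripper_width']*87,1))
print('col',v-14,w.sum(1).round(0).astype(int).tolist())
cv2.imwrite('pics/last.png',p)
E
python3 m.py
```

```text
t 9.95 F [ 0.12  0.1  -1.22] [0.59 0.43 0.24] P [ 0.4921 -0.2366  0.2251] g 21.4
col 93 [18, 5, 71, 106, 61, 7, 0, 0, 0, 0, 0, 44, 225, 406, 421, 260, 64, 0, 0, 0, 0, 0, 0, 0, 0, 0, 0, 24, 151]
```

Add to m.py:
```python
c=w.sum(1);k=8+c[8:26].argmax();i=np.arange(k-4,k+5);i=i[i<29];print('button row',round((c[i]*i).sum()/c[i].sum()+v-14,3))
```

```text
(no output)
```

Request:
play_rows(
  commands="0 0 -0.067 0 0 0;0 0 -0.067 0 0 0;0 0 -0.067 0 0 0;0 0 0 0 0 0;0 0 0 0 0 0",
)

```text
time_s: 10.45
tcp_pos: [0.4921, -0.2366, 0.2191]
ee_rot: [[-0.001, -1.0, 0.0], [-1.0, 0.001, -0.0], [0.0, -0.0, -1.0]]
wrist_force: [0.1, -0.2, 0.3]
gripper_width: 0.242
gripper_force: 30.0
```

```bash
python3 m.py
```

```text
t 10.7 F [-0.51  0.34  0.44] [0.34 0.44 0.31] P [ 0.492  -0.2366  0.2191] g 21.5
col 93 [57, 49, 20, 0, 54, 101, 73, 14, 0, 0, 0, 0, 0, 57, 239, 411, 411, 256, 63, 0, 0, 0, 0, 0, 0, 0, 0, 0, 0]
button row 108.529
```

Request:
play_rows(
  commands="0 0 -0.05 0 0 0;0 0 -0.05 0 0 0;0 0 0 0 0 0;0 0 0 0 0 0",
)

```text
time_s: 11.1
tcp_pos: [0.4923, -0.2369, 0.2178]
ee_rot: [[-0.001, -1.0, 0.001], [-1.0, 0.001, -0.001], [0.001, -0.001, -1.0]]
wrist_force: [-2.2, 0.1, 7.4]
gripper_width: 0.243
gripper_force: 30.0
```

```bash
python3 m.py
```

```text
t 11.35 F [-2.13  0.77  7.2 ] [0.37 0.39 0.52] P [ 0.4923 -0.2369  0.2178] g 21.0
col 93 [50, 59, 33, 8, 26, 92, 95, 34, 0, 0, 0, 0, 0, 59, 235, 404, 409, 247, 63, 0, 0, 0, 0, 0, 0, 0, 0, 0, 0]
button row 108.522
```

Request:
play_rows(
  commands="0 0 -0.05 0 0 0;0 0 -0.05 0 0 0;0 0 0 0 0 0;0 0 0 0 0 0",
)

```text
time_s: 11.75
tcp_pos: [0.4923, -0.237, 0.2151]
ee_rot: [[-0.0, -1.0, 0.002], [-1.0, 0.0, -0.002], [0.002, -0.002, -1.0]]
wrist_force: [-3.5, 1.5, 8.9]
gripper_width: 0.241
gripper_force: 30.0
```

```bash
python3 m.py
```

```text
t 12.0 F [-2.4   1.31  8.79] [0.24 0.25 0.29] P [ 0.4923 -0.237   0.2151] g 21.2
col 93 [37, 55, 62, 32, 4, 32, 94, 90, 27, 0, 0, 0, 0, 56, 229, 393, 395, 253, 102, 17, 0, 0, 0, 0, 0, 0, 0, 0, 0]
button row 108.647
```

Request:
play_rows(
  commands="0 0 -0.05 0 0 0;0 0 -0.05 0 0 0;0 0 0 0 0 0;0 0 0 0 0 0",
)

```text
time_s: 12.4
tcp_pos: [0.4923, -0.237, 0.2124]
ee_rot: [[-0.0, -1.0, 0.002], [-1.0, 0.0, -0.002], [0.002, -0.002, -1.0]]
wrist_force: [-2.4, 1.4, 9.3]
gripper_width: 0.244
gripper_force: 30.0
```

```bash
python3 m.py
```

```text
t 12.65 F [-2.99  1.38  9.62] [0.47 0.53 0.24] P [ 0.4923 -0.2371  0.2124] g 21.2
col 93 [6, 34, 51, 61, 31, 5, 36, 98, 87, 22, 0, 0, 0, 54, 226, 384, 392, 256, 121, 56, 8, 0, 0, 0, 0, 0, 0, 0, 0]
button row 108.799
```

Request:
play_rows(
  commands="-0.02 0.01 -0.05 0 0 0;0 0 -0.05 0 0 0;0 0 0 0 0 0;0 0 0 0 0 0",
)

```text
time_s: 13.05
tcp_pos: [0.4922, -0.2369, 0.2099]
ee_rot: [[-0.0, -1.0, 0.003], [-1.0, 0.0, -0.002], [0.002, -0.003, -1.0]]
wrist_force: [-2.7, 1.6, 11.3]
gripper_width: 0.244
gripper_force: 30.0
```

```bash
python3 m.py
```

```text
t 13.3 F [-2.85  1.11 10.76] [0.17 0.62 0.32] P [ 0.4922 -0.2369  0.2099] g 21.2
col 93 [0, 5, 31, 54, 62, 27, 4, 38, 87, 68, 15, 0, 0, 52, 216, 378, 405, 273, 139, 85, 44, 0, 0, 0, 0, 0, 0, 0, 0]
button row 109.009
```

Request:
play_rows(
  commands="-0.01 0 -0.05 0 0 0;0 0 -0.05 0 0 0;0 0 0 0 0 0;0 0 0 0 0 0",
)

```text
time_s: 13.7
tcp_pos: [0.4922, -0.237, 0.2072]
ee_rot: [[-0.0, -1.0, 0.004], [-1.0, 0.0, -0.003], [0.003, -0.004, -1.0]]
wrist_force: [-3.0, 1.4, 12.4]
gripper_width: 0.244
gripper_force: 30.0
```

```bash
python3 m.py
```

```text
t 13.95 F [-2.58  1.61 11.41] [0.33 0.53 0.22] P [ 0.4922 -0.237   0.2072] g 21.3
col 93 [0, 0, 6, 32, 49, 57, 28, 3, 49, 95, 67, 11, 0, 52, 208, 351, 359, 251, 141, 100, 81, 42, 0, 0, 0, 0, 0, 0, 0]
button row 109.149
```

Request:
play_rows(
  commands="0 0 -0.05 0 0 0;0 0 -0.05 0 0 0;0 0 0 0 0 0;0 0 0 0 0 0",
)

```text
time_s: 14.35
tcp_pos: [0.4922, -0.237, 0.2044]
ee_rot: [[0.0, -1.0, 0.004], [-1.0, -0.0, -0.003], [0.003, -0.004, -1.0]]
wrist_force: [-3.5, 2.2, 12.8]
gripper_width: 0.24
gripper_force: 30.0
```

```bash
python3 m.py
```

```text
t 14.6 F [-2.84  1.61 12.8 ] [0.41 0.34 0.21] P [ 0.4922 -0.237   0.2045] g 21.6
col 93 [0, 0, 0, 7, 31, 51, 55, 27, 3, 46, 91, 61, 21, 58, 206, 347, 346, 234, 134, 103, 91, 68, 26, 0, 0, 0, 0, 0, 0]
button row 108.661
```

Request:
play_rows(
  commands="0 0 -0.05 0 0 0;0 0 -0.05 0 0 0;0 0 0 0 0 0;0 0 0 0 0 0",
)

```text
time_s: 15.0
tcp_pos: [0.4922, -0.237, 0.2017]
ee_rot: [[0.0, -1.0, 0.004], [-1.0, -0.0, -0.003], [0.003, -0.004, -1.0]]
wrist_force: [-3.3, 2.1, 13.6]
gripper_width: 0.244
gripper_force: 30.0
```

```bash
python3 m.py
```

```text
t 15.25 F [-3.48  1.83 13.36] [0.43 0.5  0.6 ] P [ 0.4922 -0.237   0.2017] g 21.2
col 93 [0, 0, 0, 0, 6, 35, 51, 57, 29, 13, 71, 102, 69, 71, 181, 318, 326, 215, 127, 105, 100, 86, 61, 21, 0, 0, 0, 0, 0]
button row 109.009
```

Request:
play_rows(
  commands="0 0 -0.05 0 0 0;0 0 -0.04 0 0 0;0 0 0 0 0 0;0 0 0 0 0 0",
)

```text
time_s: 15.65
tcp_pos: [0.4922, -0.2371, 0.1994]
ee_rot: [[0.0, -1.0, 0.004], [-1.0, -0.0, -0.003], [0.003, -0.004, -1.0]]
wrist_force: [-3.8, 2.3, 16.1]
gripper_width: 0.246
gripper_force: 30.0
```

```bash
python3 m.py
```

```text
t 15.9 F [-3.44  2.21 15.07] [0.36 0.24 0.44] P [ 0.4922 -0.2371  0.1995] g 20.9
col 93 [0, 0, 0, 0, 0, 13, 36, 61, 55, 27, 11, 63, 90, 71, 135, 268, 317, 236, 140, 108, 106, 108, 93, 51, 3, 0, 0, 0, 0]
button row 109.104
```

Request:
play_rows(
  commands="0 0 -0.05 0 0 0;0 0 0 0 0 0;0 0 0 0 0 0;0 0 0 0 0 0",
)

```text
time_s: 16.3
tcp_pos: [0.4922, -0.2371, 0.198]
ee_rot: [[0.0, -1.0, 0.004], [-1.0, -0.0, -0.003], [0.003, -0.004, -1.0]]
wrist_force: [-4.6, 2.5, 16.3]
gripper_width: 0.244
gripper_force: 30.0
```

```bash
python3 m.py
```

```text
t 16.55 F [-3.8   1.97 15.48] [0.32 0.28 0.47] P [ 0.4922 -0.2371  0.1979] g 21.1
col 93 [0, 0, 0, 0, 0, 1, 23, 44, 61, 38, 9, 32, 86, 85, 87, 190, 291, 267, 167, 113, 109, 112, 99, 68, 26, 0, 0, 0, 0]
button row 109.296
```

The button is now sinking with the gauge, so the core has started to give (about 2 mm). 2 mm more.

Request:
play_rows(
  commands="0 0 -0.04 0 0 0;0 0 -0.03 0 0 0;0 0 0 0 0 0;0 0 0 0 0 0",
)

```text
time_s: 16.95
tcp_pos: [0.4922, -0.2371, 0.1958]
ee_rot: [[0.0, -1.0, 0.004], [-1.0, -0.0, -0.003], [0.003, -0.004, -1.0]]
wrist_force: [-4.6, 2.9, 15.7]
gripper_width: 0.243
gripper_force: 30.0
```

```bash
python3 m.py
```

```text
t 17.2 F [-4.    2.15 15.38] [0.68 0.18 0.28] P [ 0.4922 -0.2371  0.1958] g 21.3
col 93 [0, 0, 0, 0, 0, 0, 5, 32, 52, 61, 33, 3, 52, 92, 76, 102, 215, 289, 236, 144, 109, 110, 104, 77, 51, 9, 0, 0, 0]
button row 110.201
```

Request:
play_rows(
  commands="0 0 0 0 0 0;0 0 0 0 0 0;0 0 0 0 0 0;0 0 0 0 0 0;0 0 0 0 0 0;0 0 0 0 0 0;0 0 0.1 0 0 0;0 0 0.15 0 0 0;0 0 0.2 0 0 0;0 0 0.3 0 0 0;0 0 0.3 0 0 0;0 0 0.5 0 0 0;0 0 0.8 0 0 0;0 0 0.6 0 0 0;0 0 0 0 0 0;0 0 0 0 0 0;0 0 0 0 0 0",
)

```text
time_s: 18.9
tcp_pos: [0.4904, -0.2359, 0.2786]
ee_rot: [[-0.001, -1.0, -0.003], [-1.0, 0.001, 0.001], [-0.001, 0.003, -1.0]]
wrist_force: [-0.5, 0.9, -1.2]
gripper_width: 0.247
gripper_force: 30.0
```

Run:
```python
from h import *
p,d=cams.capture('scene');s=r.sense();print(s['time_s'],s['tcp_pos'],s['wrist_force'],s['ee_rot'].round(4))
cv2.imwrite('pics/near4.png',cv2.resize(p[70:160,222:342],(800,600),interpolation=2))
def cr(X):
    u,v=proj('scene',np.array(X));return np.round([(u+.5-222)*6.667-.5,(v+.5-70)*6.667-.5],1)
t=s['tcp_pos'];
for h in(0,.0575,.104,.124):print(h,cr(t+[0,0,.019-.088+h]))
```

```text
18.95 [ 0.49039366 -0.23597337  0.27860451] [ 0.35029387  0.79362307 -2.05933168] [[-1.3e-03 -1.0e+00 -2.9e-03]
 [-1.0e+00  1.3e-03  9.0e-04]
 [-9.0e-04  2.9e-03 -1.0e+00]]
0 [325.2 352.4]
0.0575 [311.  232.5]
0.104 [298.7 128.6]
0.124 [293.3  81.9]
```

View pics/near4.png

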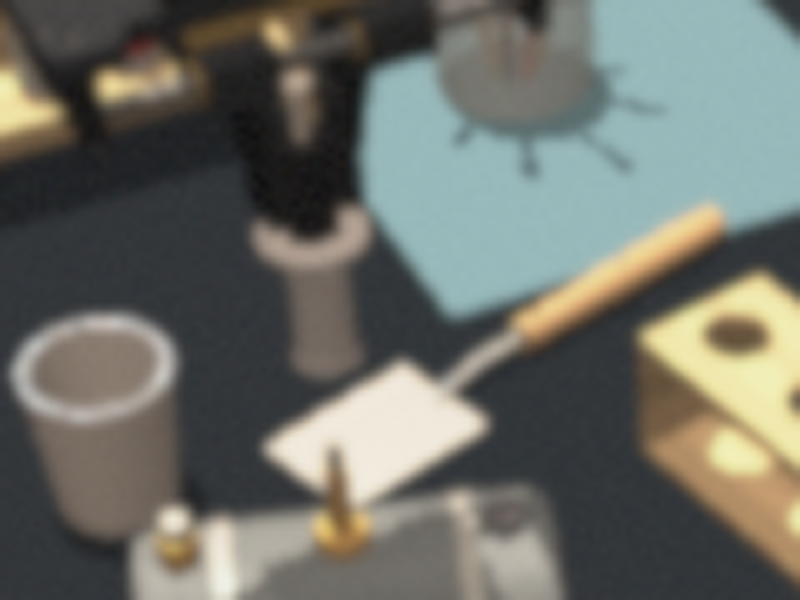

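The rod stands out about 20 mm and the gauge is straight in the grip, with no slip. Returning it to the rack.

Request:
play_rows(
  commands="0 0.4 0 0 0 0;0.036 0.92 0 0 0 0;0.036 0.92 0 0 0 0;0.036 0.92 0 0 0 0;0.036 0.92 0 0 0 0;0.036 0.92 0 0 0 0;0.036 0.92 0 0 0 0;0.036 0.92 0 0 0 0;0.036 0.92 0 0 0 0;0.036 0.92 0 0 0 0;0.036 0.92 0 0 0 0;0.036 0.92 0 0 0 0;0.036 0.92 0 0 0 0;0.036 0.92 0 0 0 0;0.036 0.92 0 0 0 0;0.036 0.92 0 0 0 0;0.036 0.6 0 0 0 0;0 0 0 0 0 0;0 0 0 0 0 0;0 0 0 0 0 0",
)

```text
time_s: 20.95
tcp_pos: [0.5082, 0.207, 0.28]
ee_rot: [[-0.002, -1.0, -0.0], [-1.0, 0.002, -0.0], [0.0, 0.0, -1.0]]
wrist_force: [0.1, 0.1, -1.3]
gripper_width: 0.24
gripper_force: 30.0
```

Request:
play_rows(
  commands="0 0 0 0 0 0;0 0 0 0 0 0;0 0 0 0 0 0",
)

```text
time_s: 21.25
tcp_pos: [0.5085, 0.2073, 0.2803]
ee_rot: [[-0.002, -1.0, 0.0], [-1.0, 0.002, 0.0], [-0.0, -0.0, -1.0]]
wrist_force: [0.2, 0.7, -2.3]
gripper_width: 0.245
gripper_force: 30.0
```

Request:
play_rows(
  commands="0 0.02 -0.4 0 0 0;0 0 -0.9 0 0 0;0 0 -0.9 0 0 0;0 0 -0.9 0 0 0;0 0 -0.8 0 0 0;0 0 -0.4 0 0 0;0 0 -0.15 0 0 0;0 0 0 0 0 0;0 0 0 0 0 0;0 0 0 0 0 0;0 0 0 0 0 0",
)

```text
time_s: 22.35
tcp_pos: [0.5088, 0.2087, 0.1476]
ee_rot: [[-0.001, -1.0, 0.002], [-1.0, 0.001, 0.001], [-0.001, -0.002, -1.0]]
wrist_force: [-0.5, 0.4, -1.9]
gripper_width: 0.238
gripper_force: 30.0
```

Run:
```python
from h import *
p,d=cams.capture('scene');q,e=cams.capture('top');s=r.sense();print(s['time_s'],s['tcp_pos'],s['wrist_force'])
cv2.imwrite('pics/near5.png',cv2.resize(p[225:345,280:440],(800,600),interpolation=2))
def cr(X):
    u,v=proj('scene',np.array(X));return np.round([(u+.5-280)*5-.5,(v+.5-225)*5-.5],1)
t=s['tcp_pos'];
for h in(0,.0575,.104,.124):print(h,cr(t+[0,0,.019-.088+h]))
print('hole',cr([.509,.208,.07]))
```

```text
22.45 [0.50862368 0.20851518 0.14723195] [ 0.51291387 -0.23617537 -1.53746214]
0 [326.8 292.5]
0.0575 [331.6 224.1]
0.104 [335.8 163.7]
0.124 [337.8 136.2]
hole [324.9 301.2]
```

View pics/near5.png

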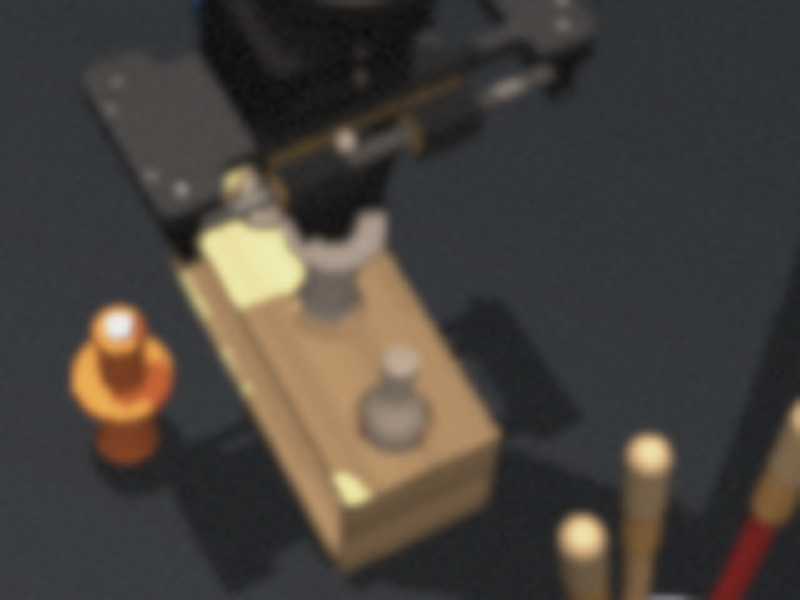

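Request:
play_rows(
  commands="0 -0.01 -0.2 0 0 0;0 0 -0.2 0 0 0;0 0 -0.2 0 0 0;0 0 -0.2 0 0 0;0 0 0 0 0 0",
)

```text
time_s: 22.95
tcp_pos: [0.5077, 0.2076, 0.1212]
ee_rot: [[-0.001, -1.0, -0.002], [-1.0, 0.001, -0.002], [0.002, 0.002, -1.0]]
wrist_force: [0.2, 0.3, -2.3]
gripper_width: 0.245
gripper_force: 30.0
```

No contact force; the mouth is inside the hole. Lowering to the flange.

Request:
play_rows(
  commands="0 0 -0.3 0 0 0;0 0 -0.3 0 0 0;0 0 -0.3 0 0 0;0 0 -0.15 0 0 0;0 0 -0.07 0 0 0;0 0 0 0 0 0;0 0 0 0 0 0;0 0 0 0 0 0",
)

```text
time_s: 23.75
tcp_pos: [0.5087, 0.2082, 0.0894]
ee_rot: [[-0.001, -1.0, 0.001], [-1.0, 0.001, 0.001], [-0.001, -0.001, -1.0]]
wrist_force: [-0.5, -1.1, -0.8]
gripper_width: 0.241
gripper_force: 30.0
```

Request:
play_rows(
  commands="0 0 -0.06 0 0 0;0 0 -0.05 0 0 0;0 0 -0.03 0 0 0;0 0 0 0 0 0;0 0 0 0 0 0",
)

```text
time_s: 24.25
tcp_pos: [0.5084, 0.2081, 0.0848]
ee_rot: [[-0.001, -1.0, -0.0], [-1.0, 0.001, -0.0], [0.0, -0.0, -1.0]]
wrist_force: [-0.1, 0.6, -1.0]
gripper_width: 0.246
gripper_force: 30.0
```

Request:
play_rows(
  commands="0 0 -0.03 0 0 0;0 0 -0.02 0 0 0;0 0 0 0 0 0;0 0 0 0 0 0",
)

```text
time_s: 24.65
tcp_pos: [0.5086, 0.2082, 0.084]
ee_rot: [[-0.001, -1.0, 0.001], [-1.0, 0.001, 0.0], [-0.0, -0.001, -1.0]]
wrist_force: [-1.6, -0.3, 5.0]
gripper_width: 0.241
gripper_force: 30.0
```

Request:
play_rows(
  commands="0 0 0.02 0 0 0;0 0 0 0 0 0;0 0 0 0 0 0;0 0 0 0 0 0;0 0 0 0 0 0;0 0 0 0 0 0",
  grip=60,
)

```text
time_s: 25.25
tcp_pos: [0.5084, 0.208, 0.0838]
ee_rot: [[-0.001, -1.0, -0.0], [-1.0, 0.001, -0.0], [0.0, 0.0, -1.0]]
wrist_force: [-0.3, 0.2, -0.1]
gripper_width: 0.661
gripper_force: 0.0
```

Request:
play_rows(
  commands="0 0 0.3 0 0 0;0 0 0.6 0 0 0;0 0 0.9 0 0 0;0 0 0.9 0 0 0;0 0 0.9 0 0 0;0 0 0.9 0 0 0;0 0 0.9 0 0 0;0 0 0.9 0 0 0;-0.5 -0.9 0 0 0 0;-0.5 -0.9 0 0 0 0;-0.5 -0.9 0 0 0 0;0 -0.9 0 0 0 0;0 -0.9 0 0 0 0;0 -0.9 0 0 0 0;0 -0.9 0 0 0 0;0 0 0 0 0 0;0 0 0 0 0 0",
)

```text
time_s: 26.95
tcp_pos: [0.4634, 0.0187, 0.2736]
ee_rot: [[-0.002, -1.0, 0.001], [-1.0, 0.002, 0.001], [-0.001, -0.001, -1.0]]
wrist_force: [-0.3, -0.5, -0.4]
gripper_width: 0.691
gripper_force: 0.0
```

Run:
```python
from h import *
p,d=cams.capture('scene');q,e=cams.capture('top');s=r.sense();print(s['time_s'],s['tcp_pos'],s['wrist_force'])
cv2.imwrite('pics/final.png',np.hstack([cv2.resize(p[225:345,280:400],(400,400),interpolation=2),cv2.resize(q[125:205,214:294],(400,400),interpolation=2)]))
```

```text
27.05 [0.46349446 0.01954265 0.27328184] [-0.07497694  0.19202387 -0.37471884]
```

View pics/final.png

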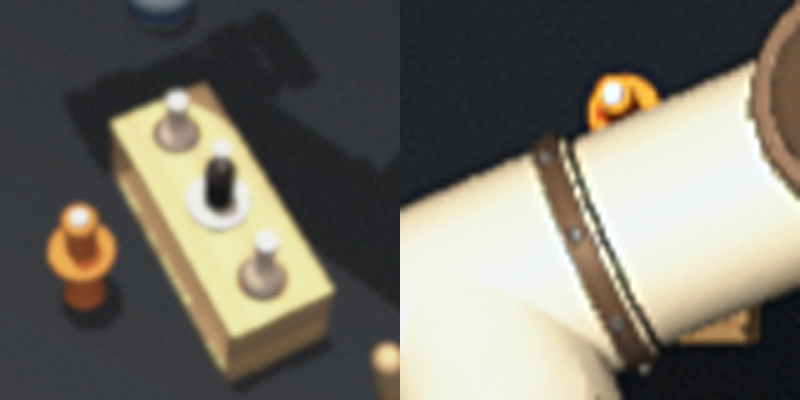

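The gauge hangs upright in the middle hole with its rod out (button at crop (221,150)). The bottles and decoy have not moved.

```bash
python3 -c "
from station import r
print(r.finish_job())"
```

```text
the job is handed in; nothing more can be done
None
```

The job is handed in at about 27 s: I held the gauge on the valve stem with the core about 4.5 mm in (estimated from the button and force, peak about 16 N), and it now hangs upright in the middle hole with the rod roughly 18–20 mm out, nothing else visibly disturbed.

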